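# Seat the paint pot on the bench mixer and switch it on

## Task

Set the aluminium paint pot with the bridge handle onto the bench mixer, the right way round, so that the mixer's thick and thin pegs come up through the large and the small hole of its foot plate and the plate lies flat on the deck; lower it gently in the grip, without dropping it, and keep it upright all the while. Leave the mixer's lever off until the pot is seated and let go, then push the lever all the way over to its other end. Leave the tin, the cup, the brush and the screwdriver where they are.

Things in the scene. Friction and masses are not known exactly. Their poses are not given: they have to be found in the camera images.
- pot_mid (a point): Loose open pot of plain aluminium, 156 mm high, about 0.42 kg: a foot plate 164 x 96 x 10 mm, on it a round body 84 to 88 mm across (rim 108 mm above the plate's underside) with a bridge handle over it. A small spout at the rim, on the pot's +x side, reaches 65 mm from the axis. Point on the axis, 77 mm above the underside; x along the plate's long side, z up. Its yaw varies widely
- pot_handle (a point): Centre of the pot's straight black handle bar, 146 mm above the underside of the foot plate, on the pot's axis. The bar is 16 mm wide (pot's y), 16 mm high and 92 mm long (pot's x), 30 mm free below it to the rim; held by two straps at its ends (inner faces 41 mm from the centre)
- hole_big (a point): Centre of the large through hole in the pot's foot plate (22 mm across), on the plate's underside; 62 mm from the pot's axis on the -x side
- hole_small (a point): Centre of the small through hole in the pot's foot plate (14 mm across), on the plate's underside; 62 mm from the pot's axis on the +x side, below the spout
- mixer: Fixed bench mixer: a low grey box 200 mm (x) by 285 mm (y), its bare aluminium deck 55 mm above the bench, with two upright pegs whose mid-point is 65 mm to +y of its middle, and a toggle lever on the -y part. Origin at the centre of its underside, z up
- peg_big (a point): Foot of the mixer's thick upright steel peg, on the deck, 55 mm above the bench. The peg is 18 mm thick and 26 mm high, its top 10 mm tapering to 8 mm. Axes as the mixer's. The thin peg stands 124 mm to +x of it
- peg_small (a point): Foot of the mixer's thin upright steel peg on the deck. The peg is 10 mm thick and 26 mm high, its top 10 mm tapering to 3 mm
- run_lever (a joint): The mixer's toggle lever, rad: 0 = fully off, leaning 0.5 rad to the mixer's -x; 1.0 = fully on, leaning 0.5 rad to +x (end stop). It turns easily (under 1 N at the ball) and stays where it is left; it starts between 0 and 0.15
- run_lever_tip (a point): Centre of the 26 mm steel ball at the end of the lever, 65 mm from its pivot; its top reaches 150 mm above the bench; stalk 10 mm thick. The pivot lies 72 mm above the bench, 150 mm to the mixer's -y side from the mid-point between the pegs; its axis is the mixer's y. The black block under it is 70 (x) by 50 mm (y), its top 75 mm above the bench
- tin: Bystander: closed paint tin 60 mm across and 85 mm high, standing in the middle of the bench; origin at the centre of its underside
- cup: Bystander: open white mixing cup 72 mm across the rim and 85 mm high, near the robot; origin at the centre of its underside
- brush_grip (a point): Bystander: paint brush lying flat beyond the task's things; point on its handle
- driver_grip (a point): Bystander: screwdriver lying flat beyond the task's things; point on its handle
Mind the look-alikes: they are no part of the job. What is shaped like the part that bears pot_mid but blue or brown is not meant.

How it is judged:
By the outcome, as a careful person would: the job done as asked, in the order asked, and still so for the second after the job is handed in, with the robot touching nothing.
It also fails if it takes over 62 s, if anything falls off the work surface, if the arm or the gripper's body presses on something with over 40 N, if the wrist force passes 120 N, or if a joint passes its speed limit or range.

## Robot

A 6-joint arm with a two-finger parallel gripper is mounted at the origin on the work surface. World frame = base frame: x ahead of the robot, y to its left, z up, the work surface at z = 0. Lengths are in m, angles in rad, forces in N, time in s.
With the tool pointing down it reaches from about 0.4 to 0.925 m from the base axis. Payload 3.4 kg.
Tool frame: the origin (TCP) lies between the finger pads; the fingertips stand 22 mm ahead of it and the grasp point (between the pads) lies 3 mm ahead of it; z points along the fingers, y is the direction in which the jaws open and shut (so a half turn about z gives the same grasp; the last joint's range is limited). The gripper opens to 85 mm and grips with 20 to 120 N. Pads are 22 mm wide; open, the fingers measure 114 mm over their backs; the gripper's body (76 mm by 85 mm) begins 54 mm behind the grasp point. The pads swing forward as they close: fully open they stand 13 mm farther back than shut.
Start: joints at [-0.073, 0.307, 1.506, -0, 1.328, -0.073], TCP at [0.575, -0, 0.253] pointing down, gripper open.
Joint ranges: [-3.12, 3.12], [-1.05, 2.28], [0.14, 2.33], [-1.42, 4.57], [0.1, 2.73], [-2.68, 2.68]. Speed limits (rad/s): [2.57, 2.57, 3.14, 3.14, 3.14, 3.14].

## Interface

Orientations are given as a 3x3 rotation matrix whose columns are the frame's x, y, z axes.
In Python, from rig import arm gives the robot as it stands.
- The arm moves only by the tool jog_arm, never from a script. Its argument "series" is a list of rows, each an object with "grip": the finger opening in mm, from 0 to 85.4; "dp": the shift along the tool's x, y, z in mm, a list of three; "spin": the turn about the tool's z in degrees. A call has 1 to 12 rows; each row is the pose to reach, as a shift and turn from the pose commanded when the call began, along the tool's axes at that moment; what a row does not reach only later rows make up. A row lasts 1/8 s, in which the tool goes at most 62.5 mm and 10.7 degrees, less where a joint would pass 70% of its speed; a pose out of reach is approached as far as the arm can. A call with a gripper value outside its range is refused whole. The fingers move at their own pace and stop on an object; the grip force is fixed at half the most. Time passes only in rows, so rows that repeat a pose let the fingers close. It gives the time, the measured TCP pose, the force and the opening at its end, in the units of the state.
- arm.read_state(): the state, without advancing time (a new reading comes with each control period).
- arm.snapshot(name): name is "scene" or "side" or "wrist"; returns a dict with "color" (400x640x3 uint8, blue, green, red), "depth" (400x640 float32, m along the optical axis (not along the pixel's ray), 0 where there is no reading), "K" (3x3 intrinsics, pixels), "k1" (the pictures are not rectified: a ray, as slopes to the right and down, at radius r is drawn at 1 + k1 r^2 times it, then the intrinsics apply), "rvec" (rotation vector, rad) and "tvec" (3), from world to camera coordinates, as OpenCV has them; the wrist camera has in their place "hand_eye" (4x4, takes a point from camera to tool coordinates, whose origin is the TCP and whose axes are the flange's). Camera axes: x right, y down, z forward; pixel columns grow to the right and rows downward; lengths in m; the calibration is good to about 2 mm. A picture is of the moment at which its call begins: read the wrist's pose just before it.
- arm.finish_job(): hands the job in, once; it reports no verdict.
Trained networks look in the newest picture that a camera, given by its name, has taken for a name from the list of things; names that differ only in an ending like _2 or _b are one class to them, and where a whole thing is asked for, a point or a joint stands for the part that bears it (a point fixed in the world has none). Each returns a list of dicts, best first, with "confidence" (0 to 1); they miss things now and then, are a little off and sometimes report something else, mostly with a low value. They report only what shows in the picture. A call takes as long as a camera call. They do not tell look-alikes from the thing itself.
- arm.look_for(query, camera): "rect" ([left, top, right, bottom] in pixels, round what is visible of it).
- arm.outline_of(query, camera): "region" (400x640 bool, what is visible of it) and "rect" ([left, top, right, bottom] in pixels, round what is visible of it).
- arm.mark_of(query, camera): "pixel" ([row, column] in pixels: a listed point, or the origin of a listed thing).
The state is a dict: "t": time; "qpos": joint angles; "dq": joint speeds; "joint_torque": joint torques, N m; "ee_pos": TCP position; "orientation": TCP orientation; "force": force on the tool from outside, world axes, zero at the start; "moment": the same for the moment, N m; "width": opening from 0.0 (shut) to 1.0 (fully open).
Only numpy, scipy, OpenCV 4.12 (cv2) and the standard library are available. Lean on these libraries where they do the work, as an engineer would, in place of code of your own. Each camera call takes 0.05 s, during which the arm holds its last target.

## Working session

There is one attempt and no reset: what is moved stays moved. The work goes in short steps, Python scripts to look and compute and a tool call to move; the robot and the scene stay as the last step left them, time stands still between calls to the robot, and variables do not carry over. Pictures are saved under pics/ and viewed, and the job is handed in when it is done.

Besides the shell and the picture viewer there is one more tool, called as name(argument=value, ...), one argument or row to a line, values as JSON. jog_arm: Moves the arm, as the interface text tells. Its arguments: {"type":"object","properties":{"series":{"type":"array","items":{"type":"object","properties":{"grip":{"type":"number"},"dp":{"type":"array","items":{"type":"number"}},"spin":{"type":"number"}}}}},"required":["series"]}

```bash
ls; mkdir -p pics
cat > h.py <<'E'
import numpy as np, cv2
from rig import arm
def snap(n,fn=None):
    s=arm.snapshot(n)
    if fn: cv2.imwrite('pics/'+fn,s['color'])
    return s
def ray(s,px):  # px (row,col) -> slopes
    K=s['K']; xd=(px[1]-K[0,2])/K[0,0]; yd=(px[0]-K[1,2])/K[1,1]
    x,y=xd,yd
    for _ in range(20):
        f=1+s['k1']*(x*x+y*y); x,y=xd/f,yd/f
    return np.array([x,y,1.])
def campose(s,st=None):
    if 'rvec' in s:
        R=cv2.Rodrigues(np.array(s['rvec'],float))[0]; t=np.array(s['tvec'],float).ravel()
        return R.T,-R.T@t
    H=np.array(s['hand_eye']); Rw=np.array(st['orientation']); p=np.array(st['ee_pos'])
    return Rw@H[:3,:3], Rw@H[:3,3]+p
def atz(s,px,z,st=None):
    R,c=campose(s,st); d=R@ray(s,px); return c+d*(z-c[2])/d[2]
def atdepth(s,px,st=None):
    r,c0=int(round(px[0])),int(round(px[1]))
    w=s['depth'][max(r-1,0):r+2,max(c0-1,0):c0+2]; w=w[w>0]
    if len(w)==0: return None
    R,c=campose(s,st); return c+R@ray(s,px)*np.median(w)
def proj(s,P,st=None):
    R,c=campose(s,st); p=R.T@(np.array(P)-c); x,y=p[:2]/p[2]; f=1+s['k1']*(x*x+y*y)
    return np.array([s['K'][1,1]*y*f+s['K'][1,2], s['K'][0,0]*x*f+s['K'][0,2]])
E
python3 - <<'E'
from h import *
np.set_printoptions(precision=4,suppress=True)
st=arm.read_state(); print(st)
for n in ['scene','side','wrist']:
    s=snap(n,n+'0.png'); print(n,s['k1'],s['K'][0],campose(s,st)[1])
    for q in ['pot_mid','pot_handle','hole_big','hole_small','mixer','peg_big','peg_small','run_lever_tip','tin','cup','brush_grip','driver_grip']:
        for m in arm.mark_of(q,n)[:4]:
            print(q,np.round(m['pixel']),round(m['confidence'],2),atdepth(s,m['pixel'],st))
E
```

```text
pics
{'t': 0.0, 'qpos': array([-0.0735,  0.3075,  1.5077,  0.    ,  1.3284, -0.0735]), 'dq': array([ 0.0005,  0.0004,  0.0012,  0.    , -0.0007,  0.0002]), 'joint_torque': array([ -0.0024, -45.7557, -25.1919,  -0.0004,   0.0133,  -0.    ]), 'ee_pos': array([0.5743, 0.    , 0.2524]), 'orientation': array([[ 0.    ,  1.    , -0.002 ],
       [ 1.    , -0.    ,  0.0002],
       [ 0.0002, -0.002 , -1.    ]]), 'force': array([ 0.3735, -0.8103, -0.448 ]), 'moment': array([ 0.0132, -0.0405, -0.0146]), 'width': 0.999841123954985}
scene -0.011802729015942051 [416.0261   0.     313.4856] [ 0.9675 -0.188   0.9359]
pot_mid [225. 224.] 0.9 [ 0.5323 -0.2372  0.1498]
pot_mid [151. 181.] 0.77 [ 0.2044 -0.2992  0.0293]
pot_handle [211. 218.] 0.8 [ 0.4953 -0.2413  0.1528]
pot_handle [309. 159.] 0.69 [ 0.6626 -0.3958  0.153 ]
pot_handle [131. 165.] 0.64 [ 0.0915 -0.3311 -0.0013]
hole_big [306. 167.] 0.88 [ 0.6215 -0.4072  0.047 ]
hole_big [186. 177.] 0.58 [ 0.2924 -0.3355  0.0006]
hole_big [216. 222.] 0.55 [ 0.5096 -0.2349  0.1518]
hole_small [257. 241.] 0.91 [ 0.5466 -0.2298 -0.0014]
hole_small [348. 
[... 1404 characters left out ...]
.94 [0.616  0.3193 0.0656]
run_lever_tip [256. 310.] 0.72 [0.5245 0.1784 0.1368]
tin [232. 274.] 0.91 [0.6347 0.0262 0.0187]
cup [234. 371.] 0.95 [0.3848 0.0313 0.0334]
brush_grip [181. 238.] 0.9 [ 0.7717 -0.1593  0.0171]
brush_grip [172. 314.] 0.43 [ 0.5474 -0.2219  0.0085]
driver_grip [239. 230.] 0.58 [0.7429 0.059  0.0223]
wrist -0.011296060609896378 [345.6475   0.     318.8394] [0.5745 0.0677 0.3724]
hole_big [361. 204.] 0.92 [0.5504 0.0162 0.3124]
hole_small [349. 297.] 0.67 [ 0.5457 -0.2348 -0.0016]
peg_small [168. 136.] 0.43 [0.4052 0.011  0.0592]
tin [170. 386.] 0.64 [0.6309 0.0135 0.083 ]
cup [169. 137.] 0.77 [0.4053 0.0098 0.0575]
driver_grip [110. 491.] 0.66 [0.7425 0.0621 0.0226]
```

View pics/scene0.png

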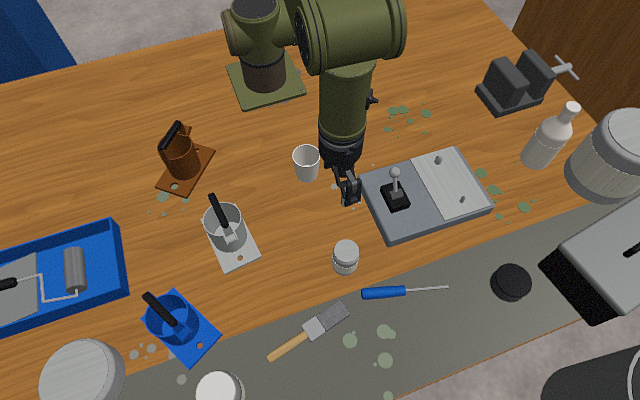

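View pics/side0.png

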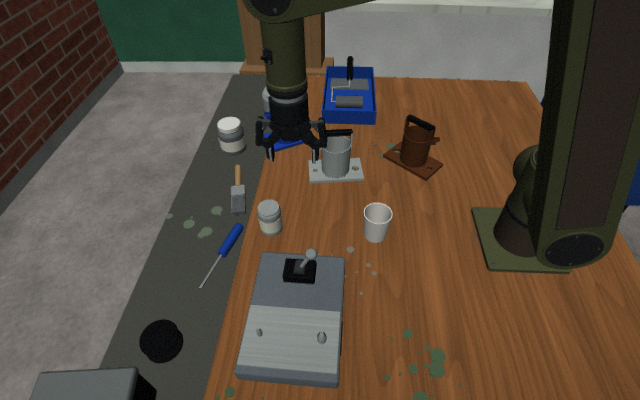

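View pics/wrist0.png

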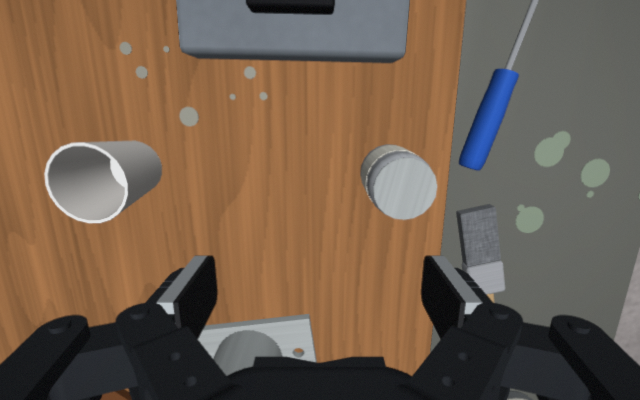

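jog_arm(
  series=[
    {"dp":[-60,-20,-15],"grip":85},
    {"dp":[-120,-40,-30],"grip":85},
    {"dp":[-180,-60,-45],"grip":85},
    {"dp":[-240,-75,-60],"grip":85},
    {"dp":[-300,-85,-60],"grip":85},
    {"dp":[-300,-85,-60],"grip":85},
    {"dp":[-300,-85,-60],"grip":85},
  ],
)

```text
schema error: expected keys grip, dp, spin
```

Run:
```python
from h import *
np.set_printoptions(precision=4,suppress=True)
st=arm.read_state(); print(st['ee_pos'],st['force'])
s=snap('wrist','wrist1.png')
for q in ['pot_mid','pot_handle','hole_big','hole_small']:
    z={'pot_mid':.077,'pot_handle':.154,'hole_big':.01,'hole_small':.01}[q]
    for m in arm.mark_of(q,'wrist')[:4]:
        print(q,np.round(m['pixel'],1),round(m['confidence'],2),atdepth(s,m['pixel'],st),atz(s,m['pixel'],z,st))
s=snap('scene')
cv2.imwrite('pics/crop1.png',cv2.resize(s['color'][120:390,120:300],None,fx=2.2,fy=2.2,interpolation=cv2.INTER_CUBIC)[:600])
s=snap('side')
cv2.imwrite('pics/crop2.png',cv2.resize(s['color'][230:390,220:360],None,fx=3.5,fy=3.5,interpolation=cv2.INTER_CUBIC)[:600])
```

```text
[ 0.575  -0.      0.2533] [-0.2365 -0.5747  0.1677]
hole_big [167.5 132.5] 0.64 [0.4076 0.0128 0.0675] [0.3761 0.0025 0.01  ]
hole_big [358.5 206.8] 0.58 [0.5512 0.0159 0.3122] [ 0.434  -0.2404  0.01  ]
hole_small [348.4 301.3] 0.7 [ 0.5531 -0.2254  0.0096] [ 0.5531 -0.2251  0.01  ]
```

View pics/wrist1.png

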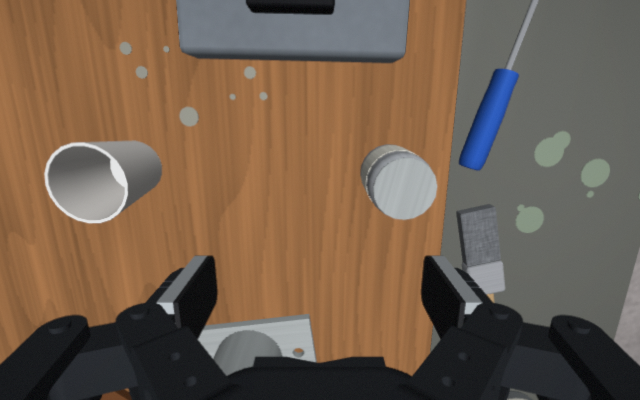

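View pics/crop2.png

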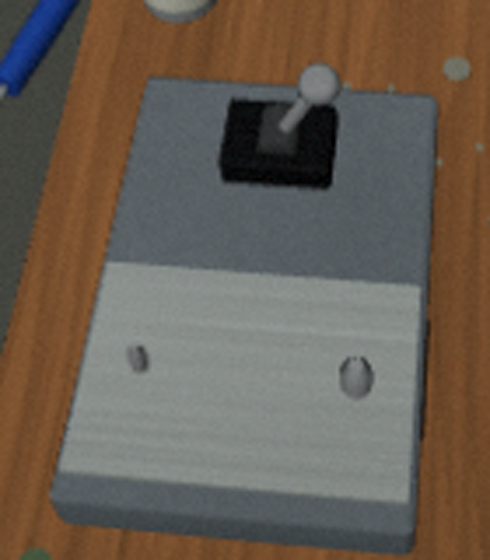

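jog_arm(
  series=[
    {"dp":[-60,-20,-15],"grip":85,"spin":0},
    {"dp":[-120,-40,-30],"grip":85,"spin":0},
    {"dp":[-180,-60,-45],"grip":85,"spin":0},
    {"dp":[-240,-75,-60],"grip":85,"spin":0},
    {"dp":[-300,-85,-60],"grip":85,"spin":0},
    {"dp":[-300,-85,-60],"grip":85,"spin":0},
    {"dp":[-300,-85,-60],"grip":85,"spin":0},
  ],
)

```text
t: 3.18
ee_pos: [0.4897, -0.3001, 0.313]
orientation: [[0.002, 1.0, -0.0], [1.0, -0.002, 0.001], [0.001, -0.0, -1.0]]
force: [-0.8, 1.0, 0.8]
width: 0.994
```

Run:
```python
from h import *
np.set_printoptions(precision=4,suppress=True)
st=arm.read_state(); print(st['ee_pos'],st['force'])
s=snap('wrist','wrist2.png')
for q in ['pot_mid','pot_handle','hole_big','hole_small']:
    z={'pot_mid':.077,'pot_handle':.154,'hole_big':.01,'hole_small':.01}[q]
    for m in arm.mark_of(q,'wrist')[:4]:
        print(q,np.round(m['pixel'],1),round(m['confidence'],2),atdepth(s,m['pixel'],st),atz(s,m['pixel'],z,st))
```

```text
[ 0.4897 -0.3001  0.313 ] [-0.8067  0.9656  0.7729]
pot_mid [110.6 319.4] 0.89 [ 0.4901 -0.2374  0.1532] [ 0.4902 -0.2387  0.077 ]
pot_mid [253.8 469.4] 0.71 [ 0.6883 -0.4232  0.0129] [ 0.6581 -0.3941  0.077 ]
pot_mid [175.2  87.3] 0.69 [ 0.208  -0.3148  0.0222] [ 0.2456 -0.3038  0.077 ]
pot_handle [286.  499.9] 0.91 [ 0.6547 -0.3924  0.1513] [ 0.6531 -0.3908  0.154 ]
pot_handle [115.9 316.8] 0.69 [ 0.4881 -0.2415  0.1528] [ 0.4881 -0.2414  0.154 ]
pot_handle [186.   35.7] 0.65 [ 0.2507 -0.2981  0.1511] [ 0.2532 -0.2974  0.154 ]
hole_big [119.3 267.1] 0.98 [ 0.4489 -0.244   0.1539] [ 0.4279 -0.2498  0.01  ]
hole_big [190.9 164.3] 0.87 [ 0.2896 -0.3401  0.0002] [ 0.2941 -0.3376  0.01  ]
hole_big [251.1 403.1] 0.83 [ 0.6038 -0.4251 -0.0006] [ 0.6011 -0.4204  0.01  ]
hole_small [104.8 369.7] 0.81 [ 0.5295 -0.2331  0.1527] [ 0.5497 -0.2333  0.01  ]
hole_small [209.8 490.4] 0.69 [ 0.7155 -0.3667 -0.0012] [ 0.7096 -0.3633  0.01  ]
hole_small [131.6  83.5] 0.59 [ 0.2506 -0.2585  0.0781] [ 0.2047 -0.2635  0.01  ]
hole_small [ 60.5 569.7] 0.54 [ 0.7735 -0.1847  0.0166] [ 0.778  -0.1839  0.01  ]
```

View pics/wrist2.png

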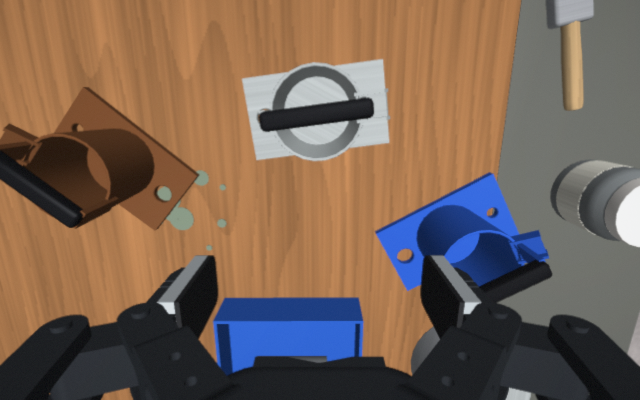

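Run:
```python
from h import *
np.set_printoptions(precision=4,suppress=True)
st=arm.read_state(); 
s=snap('wrist'); w=s['color']
a=cv2.resize(w[50:170,230:400],None,fx=4,fy=4,interpolation=cv2.INTER_CUBIC)
cv2.imwrite('pics/c3.png',a)
sd=snap('side'); cv2.imwrite('pics/c4.png',cv2.resize(sd['color'][110:195,290:380],None,fx=6,fy=6,interpolation=cv2.INTER_CUBIC))
sc=snap('scene'); cv2.imwrite('pics/c5.png',cv2.resize(sc['color'][185:280,190:275],None,fx=6,fy=6,interpolation=cv2.INTER_CUBIC))
# cloud fits
def cloud(s,st,r0,r1,c0,c1):
    R,c=campose(s,st); rr,cc=np.mgrid[r0:r1,c0:c1]; d=s['depth'][r0:r1,c0:c1]
    K=s['K'];pts=np.stack([cc.ravel(),rr.ravel()],-1).astype(np.float64)[:,None]
    out=[]
    for (x,y),z in zip(pts[:,0],d.ravel()):
        if z>0: out.append(np.r_[c+R@ray(s,(y,x))*z, s['color'][int(y),int(x)]])
    return np.array(out)
P=cloud(s,st,45,175,230,405)
h=P[(P[:,2]>.135)&(P[:,3:].max(1)<70)]
print('handle',len(h),np.median(h[:,2]))
print(cv2.minAreaRect(h[:,:2].astype(np.float32)*1000))
hsv=cv2.cvtColor(P[:,3:].astype(np.uint8)[None],cv2.COLOR_BGR2HSV)[0]
pl=P[(P[:,2]<.02)&(P[:,2]>-.01)&(hsv[:,1]<50)&(hsv[:,2]>60)]
print('plate',len(pl),np.median(pl[:,2]),cv2.minAreaRect(pl[:,:2].astype(np.float32)*1000))
np.save('pl.npy',pl)
```

```text
handle 2180 0.1530104210370609
((487.2930908203125, -240.15994262695312), (90.0601806640625, 15.974127769470215), 7.290660858154297)
plate 5987 0.010033641017795858 ((489.2489318847656, -246.13189697265625), (167.1217041015625, 108.62556457519531), 7.373494625091553)
```

View pics/c3.png

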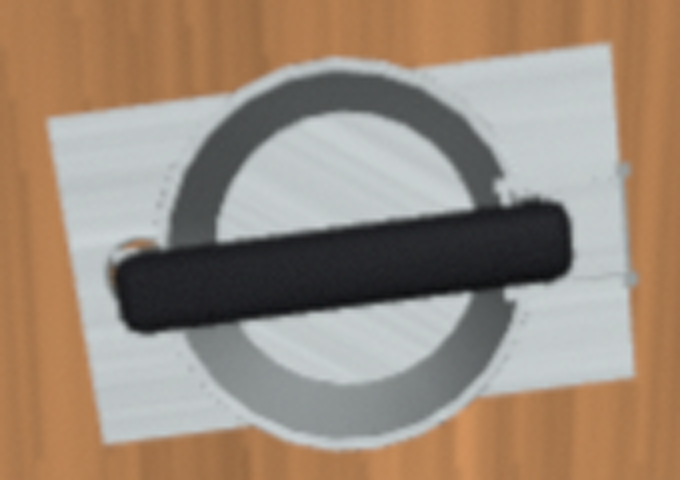

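View pics/c4.png

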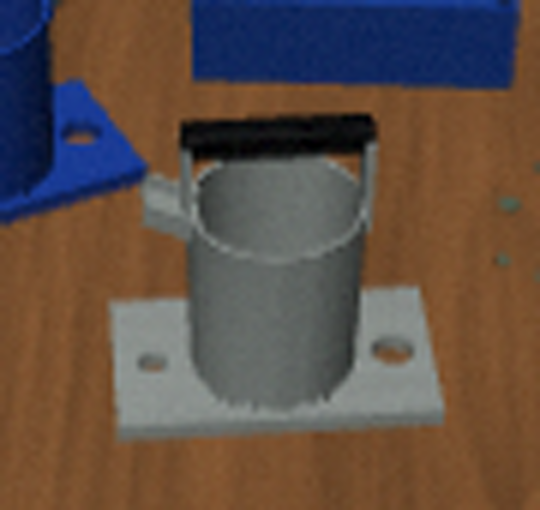

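View pics/c5.png

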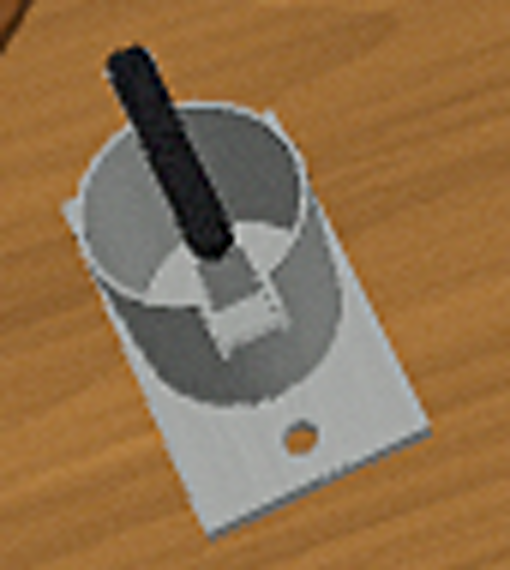

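jog_arm(
  series=[
    {"dp":[60,0,0],"grip":85,"spin":9},
    {"dp":[120,0,0],"grip":85,"spin":18},
    {"dp":[180,0,0],"grip":85,"spin":27},
    {"dp":[240,0,0],"grip":85,"spin":36},
    {"dp":[300,0,0],"grip":85,"spin":45},
    {"dp":[360,0,0],"grip":85,"spin":54},
    {"dp":[420,0,0],"grip":85,"spin":63},
    {"dp":[480,0,0],"grip":85,"spin":72},
    {"dp":[540,0,0],"grip":85,"spin":81},
    {"dp":[590,0,0],"grip":85,"spin":90},
    {"dp":[620,0,0],"grip":85,"spin":90},
    {"dp":[620,0,0],"grip":85,"spin":90},
  ],
)

```text
t: 5.08
ee_pos: [0.4894, 0.3225, 0.313]
orientation: [[1.0, 0.004, -0.0], [0.004, -1.0, 0.0], [-0.0, -0.0, -1.0]]
force: [0.2, -1.6, -0.2]
width: 0.997
```

jog_arm(
  series=[
    {"dp":[0,0,0],"grip":85,"spin":0},
    {"dp":[0,0,0],"grip":85,"spin":0},
  ],
)

```text
t: 5.32
ee_pos: [0.49, 0.3188, 0.3134]
orientation: [[1.0, -0.001, 0.0], [-0.001, -1.0, -0.0], [0.0, 0.0, -1.0]]
force: [-0.6, 0.8, -0.6]
width: 1.003
```

Run:
```python
from h import *
np.set_printoptions(precision=4,suppress=True)
st=arm.read_state(); print(st['ee_pos'],st['orientation'],st['qpos'],st['dq'])
s=snap('wrist','wrist4.png')
for q in ['mixer','peg_big','peg_small','run_lever_tip']:
    for m in arm.mark_of(q,'wrist')[:3]:
        print(q,np.round(m['pixel'],1),round(m['confidence'],2),atdepth(s,m['pixel'],st),atz(s,m['pixel'],.055,st))
```

```text
[0.49   0.3188 0.3134] [[ 1.     -0.0012  0.    ]
 [-0.0012 -1.     -0.0005]
 [ 0.      0.0005 -1.    ]] [ 0.5048  0.2816  1.3901 -0.0004  1.4701  2.0768] [-0.0066 -0.0031 -0.0019 -0.0002  0.0001  0.0012]
mixer [108.6 374.5] 0.72 [0.5532 0.2589 0.0542] [0.5532 0.259  0.055 ]
peg_big [162.3 318.6] 0.6 [0.4995 0.3183 0.0764] [0.496  0.3183 0.055 ]
peg_small [ 45.5 321.3] 0.55 [0.6133 0.3155 0.0668] [0.6151 0.3154 0.055 ]
run_lever_tip [144.4 490.5] 0.79 [0.5253 0.1733 0.1409] [0.5156 0.1308 0.055 ]
run_lever_tip [243.  550.6] 0.69 [0.3912 0.0292 0.0349] [0.3996 0.0437 0.055 ]
```

View pics/wrist4.png

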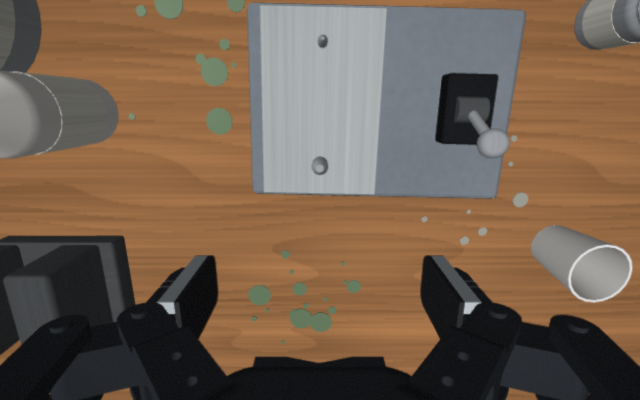

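```bash
cat >> h.py <<'E'
def cloud(s,st,r0,r1,c0,c1):
    R,c=campose(s,st); rr,cc=np.mgrid[r0:r1,c0:c1]; out=[]
    for y,x in zip(rr.ravel(),cc.ravel()):
        z=s['depth'][y,x]
        if z>0: out.append(np.r_[c+R@ray(s,(y,x))*z, s['color'][y,x],y,x])
    return np.array(out)
E
python3 - <<'E'
from h import *
np.set_printoptions(precision=4,suppress=True)
st=arm.read_state(); s=snap('wrist')
w=s['color']
cv2.imwrite('pics/c6.png',np.vstack([cv2.resize(w[20:60,290:350],None,fx=7,fy=7,interpolation=cv2.INTER_CUBIC),cv2.resize(w[145:185,290:350],None,fx=7,fy=7,interpolation=cv2.INTER_CUBIC)]))
P=cloud(s,st,0,205,235,535)
for nm,cx in (('big',.4975),('small',.617)):
    q=P[(abs(P[:,0]-cx)<.02)&(abs(P[:,1]-.317)<.02)]
    for z0 in (.06,.07,.076):
        k=q[(q[:,2]>z0)&(q[:,2]<.09)]
        if len(k): print(nm,z0,len(k),k[:,:3].mean(0),k[:,0].min(),k[:,0].max(),k[:,1].min(),k[:,1].max(),k[:,2].max())
d=P[(P[:,2]>.05)&(P[:,2]<.06)]
print('top',np.median(d[:,2]),cv2.minAreaRect(d[:,:2].astype(np.float32)*1000))
# ball
b=P[(P[:,2]>.12)]; print('ball',len(b),b[:,:3].mean(0),b[:,:3].max(0),b[:,:3].min(0))
bl=P[(abs(P[:,2]-.075)<.004)&(P[:,1]<.24)&(P[:,3:6].max(1)<60)]; print('block',cv2.minAreaRect(bl[:,:2].astype(np.float32)*1000))
E
```

```text
big 0.06 236 [0.4959 0.3177 0.0748] 0.4861079286487675 0.5033544358032436 0.3088591984015845 0.3259942981383866 0.08205591090670056
big 0.07 205 [0.4953 0.3177 0.0761] 0.4861079286487675 0.5026106289483777 0.30993424367316325 0.32587706240232506 0.08205591090670056
big 0.076 104 [0.4949 0.3176 0.0791] 0.4884929583369978 0.5010714257195626 0.31215832687069117 0.32261338016857355 0.08205591090670056
small 0.06 104 [0.6164 0.3149 0.0736] 0.612471237230949 0.6223695238857213 0.3104092557310628 0.3192935681995203 0.08208282516918669
small 0.07 87 [0.6168 0.3148 0.0753] 0.612471237230949 0.6223695238857213 0.31056902077258036 0.3192605730120126 0.08208282516918669
small 0.076 35 [0.6173 0.3147 0.0785] 0.6143654650962963 0.6205309101163181 0.3125781398590257 0.3173434247776037 0.08208282516918669
top 0.05419095525466855 ((554.60302734375, 252.43104553222656), (277.0391540527344, 192.0739288330078), 88.63172149658203)
ball 783 [0.5266 0.17   0.138 ] [0.5385 0.1796 0.1446] [0.5135 0.1547 0.1242]
block ((552.676025390625, 166.91973876953125), (49.1893424987793, 69.02027893066406), 88.66830444335938)
```

View pics/c6.png

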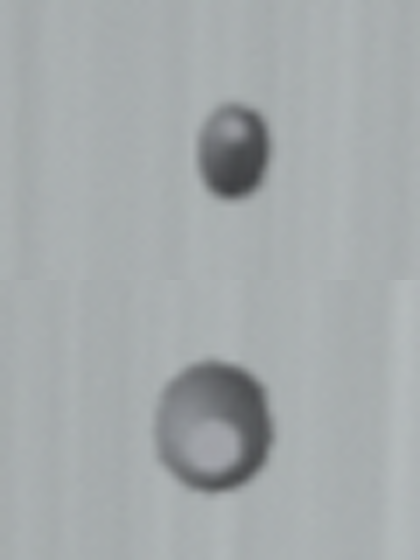

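jog_arm(
  series=[
    {"dp":[-7,56,0],"grip":85,"spin":0},
    {"dp":[-14,112,0],"grip":85,"spin":0},
    {"dp":[-21,168,0],"grip":85,"spin":0},
    {"dp":[-28,224,0],"grip":85,"spin":-1},
    {"dp":[-35,280,0],"grip":85,"spin":-2},
    {"dp":[-42,336,0],"grip":85,"spin":-3},
    {"dp":[-49,392,0],"grip":85,"spin":-4},
    {"dp":[-56,448,0],"grip":85,"spin":-5},
    {"dp":[-63,504,0],"grip":85,"spin":-6},
    {"dp":[-70,550,0],"grip":85,"spin":-7.3},
    {"dp":[-70,558,0],"grip":85,"spin":-7.3},
    {"dp":[-70,558,0],"grip":85,"spin":-7.3},
  ],
)

```text
t: 7.12
ee_pos: [0.4199, -0.2381, 0.3132]
orientation: [[0.992, 0.125, -0.0], [0.125, -0.992, 0.001], [0.0, -0.001, -1.0]]
force: [-1.3, 0.3, 0.1]
width: 0.993
```

jog_arm(
  series=[
    {"dp":[0,0,0],"grip":85,"spin":0},
    {"dp":[0,0,0],"grip":85,"spin":0},
  ],
)

```text
t: 7.38
ee_pos: [0.4202, -0.2367, 0.3134]
orientation: [[0.992, 0.129, 0.0], [0.129, -0.992, 0.0], [0.0, -0.0, -1.0]]
force: [0.6, 0.8, -0.0]
width: 0.992
```

Run:
```python
from h import *
np.set_printoptions(precision=4,suppress=True)
st=arm.read_state(); print(st['ee_pos'],st['orientation'],st['qpos'],st['dq'])
s=snap('wrist','wrist5.png')
P=cloud(s,st,0,240,200,440)
h=P[(P[:,2]>.14)&(P[:,2]<.17)&(P[:,3:6].max(1)<70)]
print('handle',len(h),np.median(h[:,2]),h[:,:2].min(0),h[:,:2].max(0),cv2.minAreaRect(h[:,:2].astype(np.float32)*1000))
top=P[(P[:,2]>.1)&(P[:,2]<.113)]
if len(top): print('rim',len(top),cv2.minEnclosingCircle(top[:,:2].astype(np.float32)*1000))
hsv=cv2.cvtColor(P[:,3:6].astype(np.uint8)[None],cv2.COLOR_BGR2HSV)[0]
pl=P[(P[:,2]<.013)&(P[:,2]>.007)&(hsv[:,1]<50)&(hsv[:,2]>60)]
print('plate',len(pl),np.median(pl[:,2]),cv2.minAreaRect(pl[:,:2].astype(np.float32)*1000))
```

```text
[ 0.4202 -0.2367  0.3134] [[ 0.9917  0.1289  0.0002]
 [ 0.1289 -0.9917  0.0003]
 [ 0.0002 -0.0002 -1.    ]] [-0.6009  0.1317  1.5897  0.0003  1.4202  0.8406] [ 0.0001  0.0012 -0.0031 -0.0017  0.0008 -0.0016]
handle 2225 0.15301465850274343 [ 0.4423 -0.253 ] [ 0.5325 -0.2276] ((487.4669494628906, -240.18359375), (90.031982421875, 15.784249305725098), 7.032628059387207)
rim 1532 ((499.2518310546875, -238.53341674804688), 55.099388122558594)
plate 4380 0.009645980585603509 ((487.2107238769531, -240.06866455078125), (162.69448852539062, 95.93244934082031), 7.2752203941345215)
```

View pics/wrist5.png

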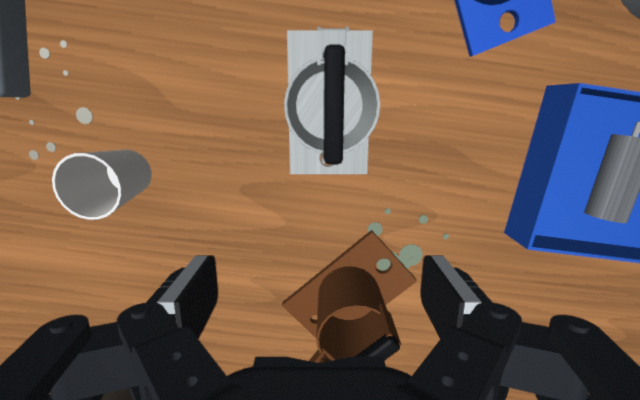

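jog_arm(
  series=[
    {"dp":[35,6,0],"grip":85,"spin":0},
    {"dp":[66,12,0],"grip":85,"spin":0},
    {"dp":[66,12,40],"grip":85,"spin":0},
    {"dp":[66,12,80],"grip":85,"spin":0},
    {"dp":[66,12,115],"grip":85,"spin":0},
    {"dp":[66,12,140],"grip":85,"spin":0},
    {"dp":[66,12,155],"grip":85,"spin":0},
    {"dp":[66,12,165],"grip":85,"spin":0},
    {"dp":[66,12,165],"grip":85,"spin":0},
    {"dp":[66,12,165],"grip":85,"spin":0},
  ],
)

```text
t: 8.68
ee_pos: [0.4877, -0.2419, 0.1492]
orientation: [[0.992, 0.127, 0.002], [0.127, -0.992, -0.001], [0.001, 0.001, -1.0]]
force: [0.1, 0.1, 0.8]
width: 0.998
```

Run:
```python
from h import *
st=arm.read_state(); print(st['ee_pos'],st['force'],st['orientation'][0])
s=snap('wrist','wrist6.png')
```

```text
[ 0.48765628 -0.24190311  0.14919023] [0.06342855 0.11130981 0.78924048] [0.99188478 0.12713039 0.00156321]
```

View pics/wrist6.png

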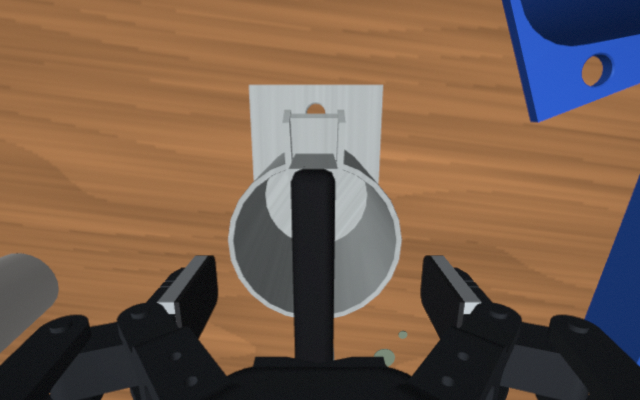

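jog_arm(
  series=[
    {"dp":[0,-1.8,0],"grip":85,"spin":0},
    {"dp":[0,-1.8,0],"grip":50,"spin":0},
    {"dp":[0,-1.8,0],"grip":30,"spin":0},
    {"dp":[0,-1.8,0],"grip":20,"spin":0},
    {"dp":[0,-1.8,0],"grip":10,"spin":0},
    {"dp":[0,-1.8,0],"grip":5,"spin":0},
    {"dp":[0,-1.8,0],"grip":5,"spin":0},
    {"dp":[0,-1.8,0],"grip":5,"spin":0},
    {"dp":[0,-1.8,0],"grip":5,"spin":0},
  ],
)

```text
t: 9.85
ee_pos: [0.4869, -0.2399, 0.1484]
orientation: [[0.992, 0.127, 0.0], [0.127, -0.992, -0.0], [0.0, 0.0, -1.0]]
force: [-0.2, -0.6, 2.7]
width: 0.175
```

Run:
```python
from h import *
st=arm.read_state(); print(st['ee_pos'],st['force'],st['moment'],st['orientation'][0],st['width'])
s=snap('wrist','wrist7.png')
```

```text
[ 0.48691103 -0.23991176  0.14842087] [-0.22385517 -0.57621989  2.66323505] [-0.05455091  0.05531061  0.0652986 ] [9.91900916e-01 1.27013618e-01 3.36303593e-04] 0.17535041585326067
```

View pics/wrist7.png

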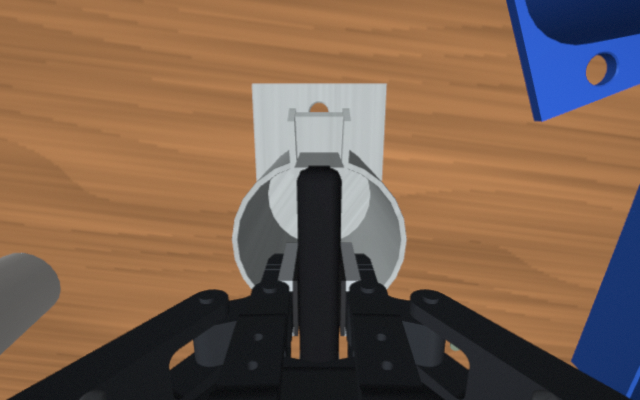

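jog_arm(
  series=[
    {"dp":[0,0,-4],"grip":5,"spin":0},
    {"dp":[0,0,-12],"grip":5,"spin":0},
    {"dp":[0,0,-25],"grip":5,"spin":0},
    {"dp":[0,0,-45],"grip":5,"spin":0},
    {"dp":[0,0,-68],"grip":5,"spin":0},
    {"dp":[0,0,-92],"grip":5,"spin":0},
    {"dp":[0,0,-116],"grip":5,"spin":0},
    {"dp":[0,0,-140],"grip":5,"spin":0},
    {"dp":[0,0,-160],"grip":5,"spin":0},
    {"dp":[0,0,-174],"grip":5,"spin":0},
    {"dp":[0,0,-180],"grip":5,"spin":0},
    {"dp":[0,0,-180],"grip":5,"spin":0},
  ],
)

```text
t: 11.4
ee_pos: [0.4867, -0.2397, 0.3284]
orientation: [[0.992, 0.127, 0.0], [0.127, -0.992, -0.0], [0.0, 0.0, -1.0]]
force: [-0.1, -0.0, -4.1]
width: 0.175
```

Run:
```python
from h import *
np.set_printoptions(precision=4,suppress=True)
st=arm.read_state(); print(st['ee_pos'],st['force'],st['moment'],st['orientation'],st['width'])
s=snap('wrist','wrist8.png')
s=snap('side','side8.png')
R=st['orientation']; d=np.array([.556,.3168,st['ee_pos'][2]])-st['ee_pos']; print(R.T@d)
```

```text
[ 0.4867 -0.2397  0.3284] [-0.133  -0.0305 -4.1391] [-0.0266 -0.014   0.007 ] [[ 0.9919  0.1271  0.0001]
 [ 0.1271 -0.9919 -0.0001]
 [ 0.0001  0.0001 -1.    ]] 0.17537858266447381
[ 0.1394 -0.5432 -0.    ]
```

View pics/wrist8.png

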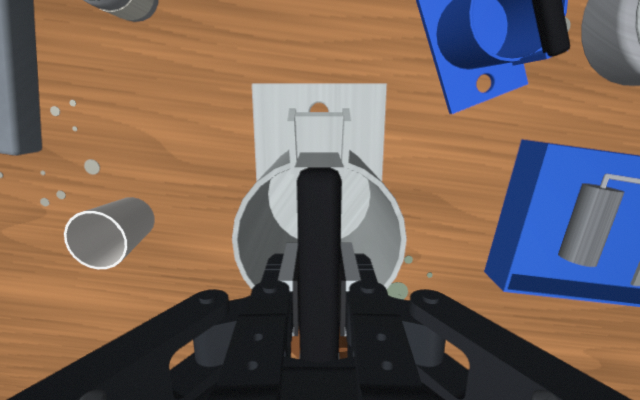

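View pics/side8.png

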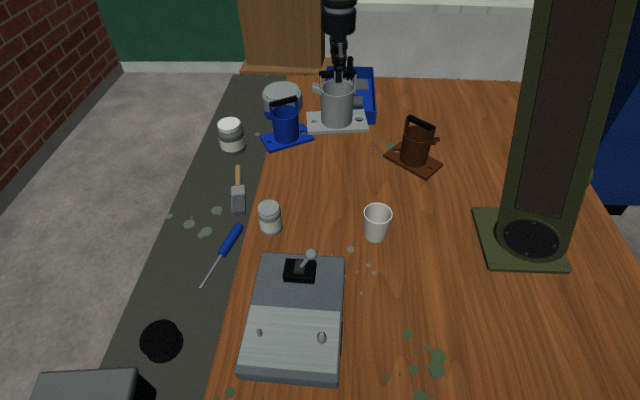

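jog_arm(
  series=[
    {"dp":[2,-8,0],"grip":5,"spin":0},
    {"dp":[6,-23,0],"grip":5,"spin":0},
    {"dp":[12,-46,0],"grip":5,"spin":0},
    {"dp":[20,-78,0],"grip":5,"spin":0.5},
    {"dp":[30,-116,0],"grip":5,"spin":1},
    {"dp":[41,-158,0],"grip":5,"spin":2},
    {"dp":[52,-200,0],"grip":5,"spin":3},
    {"dp":[63,-242,0],"grip":5,"spin":4},
    {"dp":[74,-284,0],"grip":5,"spin":5},
    {"dp":[84,-326,0],"grip":5,"spin":6},
    {"dp":[95,-368,0],"grip":5,"spin":7},
    {"dp":[105,-408,0],"grip":5,"spin":8},
  ],
)

```text
t: 13.0
ee_pos: [0.5383, 0.1809, 0.3281]
orientation: [[1.0, -0.012, -0.0], [-0.012, -1.0, 0.0], [-0.0, -0.0, -1.0]]
force: [0.9, -0.6, -3.0]
width: 0.176
```

Run:
```python
from h import *
np.set_printoptions(precision=4,suppress=True)
st=arm.read_state(); print(st['ee_pos'],st['force'],st['orientation'],st['width'],st['qpos'])
R=st['orientation']; d=np.array([.556,.3168,st['ee_pos'][2]])-st['ee_pos']; print(R.T@d)
```

```text
[0.5383 0.1809 0.3281] [ 0.8552 -0.5739 -2.9874] [[ 0.9999 -0.0117 -0.0005]
 [-0.0117 -0.9999  0.0004]
 [-0.0005 -0.0004 -1.    ]] 0.17575173220057688 [0.2495 0.2494 1.3994 0.0005 1.4931 1.832 ]
[ 0.0161 -0.1361  0.    ]
```

jog_arm(
  series=[
    {"dp":[4,-38,0],"grip":5,"spin":0.4},
    {"dp":[8,-72,0],"grip":5,"spin":0.7},
    {"dp":[11,-100,0],"grip":5,"spin":0.7},
    {"dp":[13,-120,0],"grip":5,"spin":0.7},
    {"dp":[15,-133,0],"grip":5,"spin":0.7},
    {"dp":[15.5,-138,0],"grip":5,"spin":0.7},
    {"dp":[15.5,-138,0],"grip":5,"spin":0.7},
    {"dp":[15.5,-138,0],"grip":5,"spin":0.7},
    {"dp":[15.5,-138,0],"grip":5,"spin":0.7},
  ],
)

```text
t: 14.12
ee_pos: [0.5563, 0.3153, 0.3285]
orientation: [[1.0, -0.025, 0.0], [-0.025, -1.0, -0.0], [0.0, 0.0, -1.0]]
force: [-0.1, 0.2, -2.2]
width: 0.174
```

Run:
```python
from h import *
np.set_printoptions(precision=4,suppress=True)
st=arm.read_state(); print(st['ee_pos'],st['force'],st['orientation'],st['width'],st['dq'])
R=st['orientation']; d=np.array([.556,.3168,st['ee_pos'][2]])-st['ee_pos']; print(R.T@d, np.degrees(np.arctan2(R[1,0],R[0,0])))
s=snap('wrist','wrist9.png')
s=snap('side','side9.png')
```

```text
[0.5563 0.3153 0.3285] [-0.1257  0.1788 -2.2329] [[ 0.9997 -0.0254  0.0001]
 [-0.0254 -0.9997 -0.0002]
 [ 0.0001  0.0002 -1.    ]] 0.1741124826907167 [ 0.0006  0.0019 -0.001   0.0013 -0.0002  0.0013]
[-0.0004 -0.0015 -0.    ] -1.4559415279899475
```

View pics/wrist9.png

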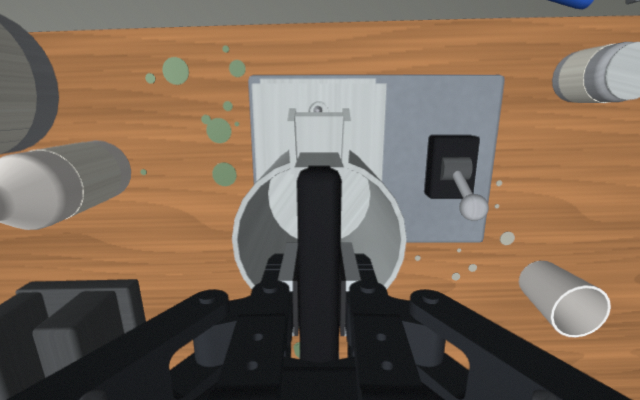

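View pics/side9.png

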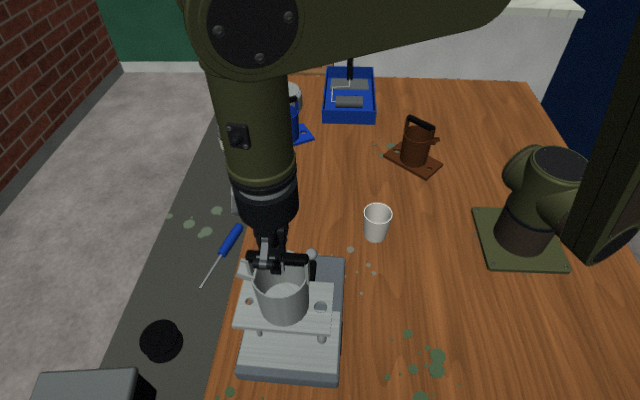

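jog_arm(
  series=[
    {"dp":[0,-1.5,8],"grip":5,"spin":0},
    {"dp":[0,-1.5,20],"grip":5,"spin":0},
    {"dp":[0,-1.5,36],"grip":5,"spin":0},
    {"dp":[0,-1.5,54],"grip":5,"spin":0},
    {"dp":[0,-1.5,70],"grip":5,"spin":0},
    {"dp":[0,-1.5,82],"grip":5,"spin":0},
    {"dp":[0,-1.5,90],"grip":5,"spin":0},
    {"dp":[0,-1.5,90],"grip":5,"spin":0},
    {"dp":[0,-1.5,90],"grip":5,"spin":0},
  ],
)

```text
t: 15.35
ee_pos: [0.5567, 0.3178, 0.2389]
orientation: [[1.0, -0.024, 0.001], [-0.024, -1.0, 0.001], [0.001, -0.001, -1.0]]
force: [0.3, -0.2, -3.9]
width: 0.175
```

Run:
```python
from h import *
np.set_printoptions(precision=4,suppress=True)
st=arm.read_state(); print(st['ee_pos'],st['force'],st['moment'],st['width'])
R=st['orientation']; d=np.array([.556,.3168,st['ee_pos'][2]])-st['ee_pos']; print(R.T@d, np.degrees(np.arctan2(R[1,0],R[0,0])))
s=snap('wrist'); cv2.imwrite('pics/c10a.png',cv2.resize(s['color'][60:180,220:420],None,fx=4,fy=4,interpolation=cv2.INTER_CUBIC))
s=snap('side'); cv2.imwrite('pics/c10b.png',cv2.resize(s['color'][220:390,200:380],None,fx=3.5,fy=3.5,interpolation=cv2.INTER_CUBIC))
```

```text
[0.5567 0.3178 0.2389] [ 0.2823 -0.2131 -3.8776] [-0.0099  0.0025  0.0359] 0.17480827970311974
[-0.0007  0.001  -0.    ] -1.4020216216626828
```

View pics/c10a.png

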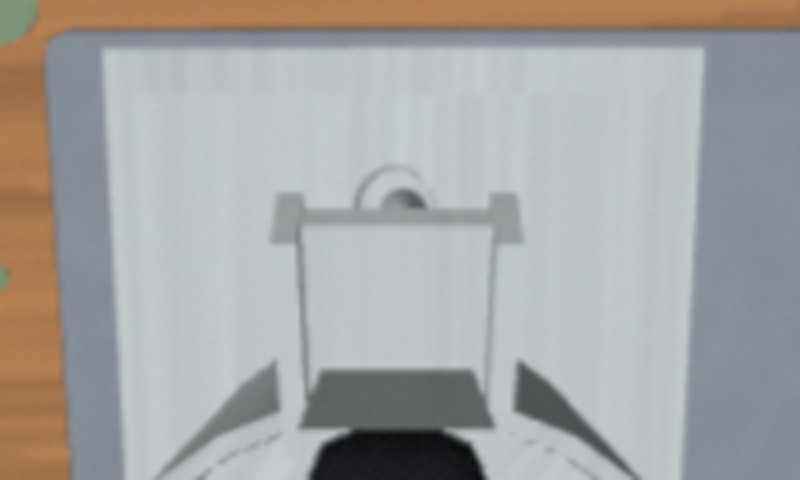

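View pics/c10b.png

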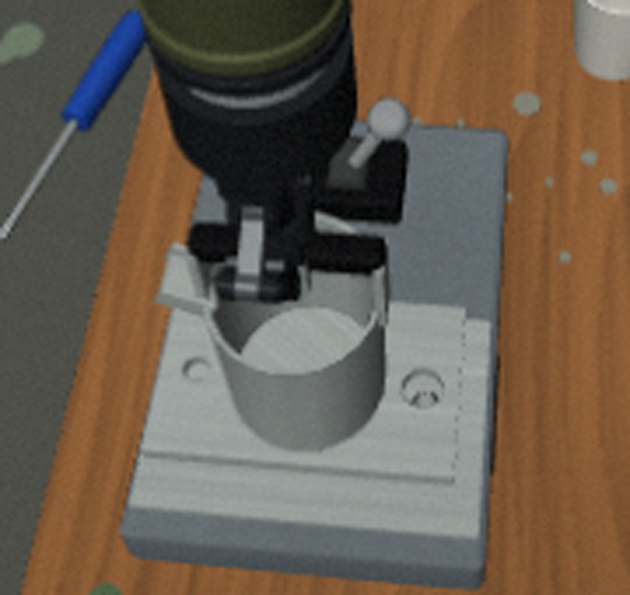

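jog_arm(
  series=[
    {"dp":[-0.7,1.0,0],"grip":5,"spin":0},
    {"dp":[-0.7,1.0,3],"grip":5,"spin":0},
    {"dp":[-0.7,1.0,6],"grip":5,"spin":0},
    {"dp":[-0.7,1.0,9],"grip":5,"spin":0},
    {"dp":[-0.7,1.0,12],"grip":5,"spin":0},
    {"dp":[-0.7,1.0,15],"grip":5,"spin":0},
    {"dp":[-0.7,1.0,17],"grip":5,"spin":0},
    {"dp":[-0.7,1.0,17],"grip":5,"spin":0},
  ],
)

```text
t: 16.45
ee_pos: [0.5555, 0.3166, 0.221]
orientation: [[1.0, -0.024, -0.0], [-0.024, -1.0, -0.0], [-0.0, 0.0, -1.0]]
force: [-0.1, -0.2, -4.0]
width: 0.178
```

Run:
```python
from h import *
np.set_printoptions(precision=4,suppress=True)
st=arm.read_state(); print(st['ee_pos'],st['force'],st['moment'],st['width'])
R=st['orientation']; d=np.array([.556,.3168,st['ee_pos'][2]])-st['ee_pos']; print(R.T@d, np.degrees(np.arctan2(R[1,0],R[0,0])))
s=snap('wrist'); cv2.imwrite('pics/c11a.png',cv2.resize(s['color'][60:180,220:420],None,fx=4,fy=4,interpolation=cv2.INTER_CUBIC))
s=snap('side'); cv2.imwrite('pics/c11b.png',cv2.resize(s['color'][220:390,200:380],None,fx=3.5,fy=3.5,interpolation=cv2.INTER_CUBIC))
```

```text
[0.5555 0.3166 0.221 ] [-0.0549 -0.2336 -4.0229] [-0.0291 -0.026  -0.0047] 0.17769712636675059
[ 0.0005 -0.0003 -0.    ] -1.4009669352564784
```

View pics/c11a.png

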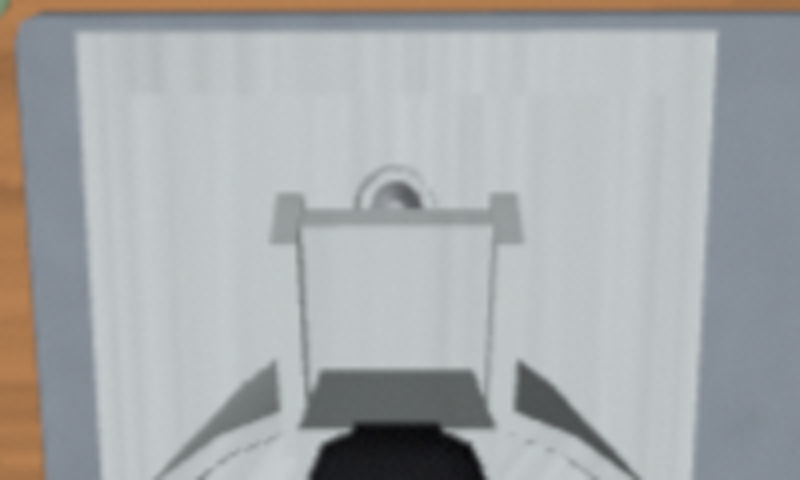

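View pics/c11b.png

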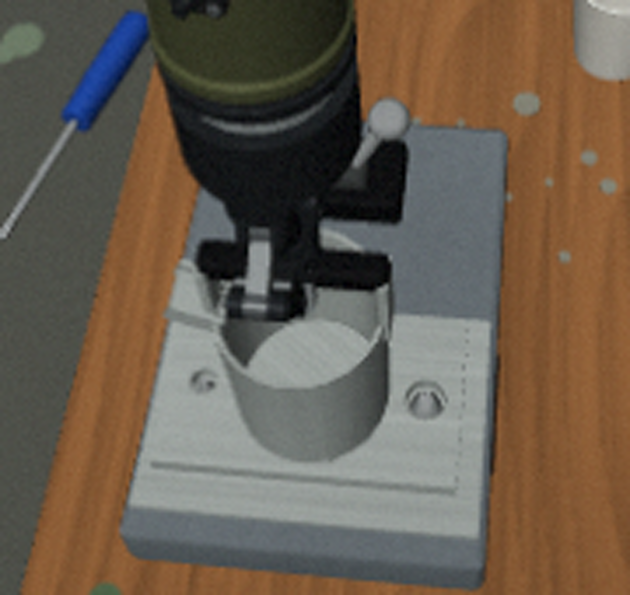

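jog_arm(
  series=[
    {"dp":[0,0,2.5],"grip":5,"spin":0},
    {"dp":[0,0,5],"grip":5,"spin":0},
    {"dp":[0,0,7.5],"grip":5,"spin":0},
    {"dp":[0,0,10],"grip":5,"spin":0},
    {"dp":[0,0,12],"grip":5,"spin":0},
    {"dp":[0,0,14],"grip":5,"spin":0},
    {"dp":[0,0,15],"grip":5,"spin":0},
    {"dp":[0,0,15.5],"grip":5,"spin":0},
    {"dp":[0,0,16],"grip":5,"spin":0},
    {"dp":[0,0,16],"grip":5,"spin":0},
  ],
)

```text
t: 17.8
ee_pos: [0.5556, 0.3166, 0.2053]
orientation: [[1.0, -0.024, 0.0], [-0.024, -1.0, 0.0], [0.0, -0.0, -1.0]]
force: [-0.4, 0.4, -3.3]
width: 0.176
```

jog_arm(
  series=[
    {"dp":[0,0,0.5],"grip":5,"spin":0},
    {"dp":[0,0,1],"grip":5,"spin":0},
    {"dp":[0,0,1],"grip":5,"spin":0},
  ],
)

```text
t: 18.18
ee_pos: [0.5555, 0.3166, 0.2042]
orientation: [[1.0, -0.024, -0.0], [-0.024, -1.0, -0.0], [-0.0, 0.0, -1.0]]
force: [0.4, -0.4, -3.6]
width: 0.177
```

jog_arm(
  series=[
    {"dp":[0,0,0.4],"grip":5,"spin":0},
    {"dp":[0,0,0.8],"grip":5,"spin":0},
    {"dp":[0,0,0.8],"grip":5,"spin":0},
  ],
)

```text
t: 18.55
ee_pos: [0.5556, 0.3166, 0.2035]
orientation: [[1.0, -0.024, -0.0], [-0.024, -1.0, 0.0], [-0.0, -0.0, -1.0]]
force: [-0.7, 0.4, -3.0]
width: 0.171
```

jog_arm(
  series=[
    {"dp":[0,0,0.4],"grip":5,"spin":0},
    {"dp":[0,0,0.4],"grip":5,"spin":0},
    {"dp":[0,0,0.8],"grip":5,"spin":0},
    {"dp":[0,0,0.8],"grip":5,"spin":0},
  ],
)

```text
t: 19.05
ee_pos: [0.5556, 0.3166, 0.2035]
orientation: [[1.0, -0.024, 0.0], [-0.024, -1.0, 0.0], [0.0, -0.0, -1.0]]
force: [-3.3, -0.5, 4.2]
width: 0.172
```

jog_arm(
  series=[
    {"dp":[0,0,0.6],"grip":18,"spin":0},
    {"dp":[0,0,0.6],"grip":24,"spin":0},
    {"dp":[0,0,0.6],"grip":40,"spin":0},
    {"dp":[0,0,0.6],"grip":60,"spin":0},
    {"dp":[0,0,0.6],"grip":80,"spin":0},
    {"dp":[0,0,0.6],"grip":85,"spin":0},
    {"dp":[0,0,0.6],"grip":85,"spin":0},
    {"dp":[0,0,0.6],"grip":85,"spin":0},
  ],
)

```text
t: 20.05
ee_pos: [0.5556, 0.3166, 0.2021]
orientation: [[1.0, -0.024, 0.0], [-0.024, -1.0, 0.0], [0.0, -0.0, -1.0]]
force: [0.5, 0.1, 0.1]
width: 0.996
```

jog_arm(
  series=[
    {"dp":[0,0,-5],"grip":85,"spin":0},
    {"dp":[0,0,-15],"grip":85,"spin":0},
    {"dp":[0,0,-35],"grip":85,"spin":0},
    {"dp":[0,0,-60],"grip":85,"spin":0},
    {"dp":[0,0,-85],"grip":85,"spin":0},
    {"dp":[0,0,-100],"grip":85,"spin":0},
    {"dp":[0,0,-100],"grip":85,"spin":0},
  ],
)

```text
t: 20.92
ee_pos: [0.5562, 0.3169, 0.3039]
orientation: [[1.0, -0.024, 0.003], [-0.024, -1.0, 0.001], [0.003, -0.002, -1.0]]
force: [-0.4, -0.6, 0.5]
width: 0.997
```

Run:
```python
from h import *
np.set_printoptions(precision=4,suppress=True)
st=arm.read_state(); print(st['ee_pos'],st['force'],st['width'])
s=snap('wrist','wrist12.png')
P=cloud(s,st,0,300,200,540)
h=P[(P[:,2]>.19)&(P[:,2]<.22)&(P[:,3:6].max(1)<70)]
print('handle',len(h),np.median(h[:,2]),cv2.minAreaRect(h[:,:2].astype(np.float32)*1000))
q=P[(P[:,2]>.05)&(P[:,2]<.08)&(abs(P[:,0]-.556)<.085)&(abs(P[:,1]-.317)<.05)]
print(np.percentile(q[:,2],[5,25,50,75,95]))
b=P[(P[:,2]>.115)&(P[:,1]<.22)&(P[:,1]>.1)]; print('ball',len(b),b[:,:3].mean(0),b[:,:3].max(0),b[:,:3].min(0))
s=snap('side'); cv2.imwrite('pics/c12b.png',cv2.resize(s['color'][220:390,200:380],None,fx=3.5,fy=3.5,interpolation=cv2.INTER_CUBIC))
for m in arm.mark_of('run_lever_tip','wrist')[:2]: print(m)
```

```text
[0.5562 0.3169 0.3039] [-0.3607 -0.5773  0.4828] 0.9973070275282925
handle 3054 0.2080037517349706 ((557.0158081054688, 316.18133544921875), (16.403478622436523, 90.7127914428711), 89.44043731689453)
[0.0553 0.064  0.0649 0.068  0.0696]
ball 773 [0.5283 0.1699 0.1367] [0.5384 0.1797 0.1441] [0.513  0.1556 0.1151]
{'pixel': [216.9, 485.7], 'confidence': 0.83}
{'pixel': [287.0, 550.9], 'confidence': 0.73}
```

View pics/wrist12.png

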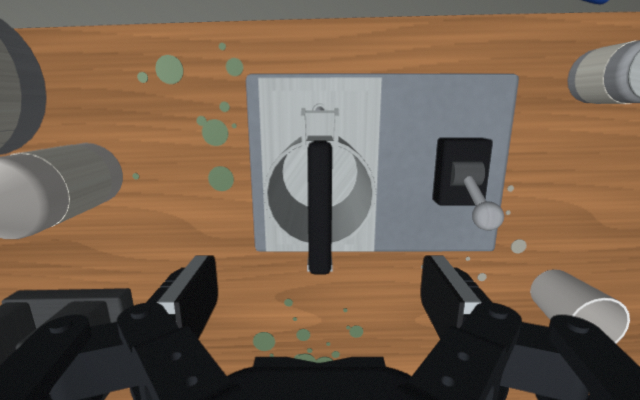

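View pics/c12b.png

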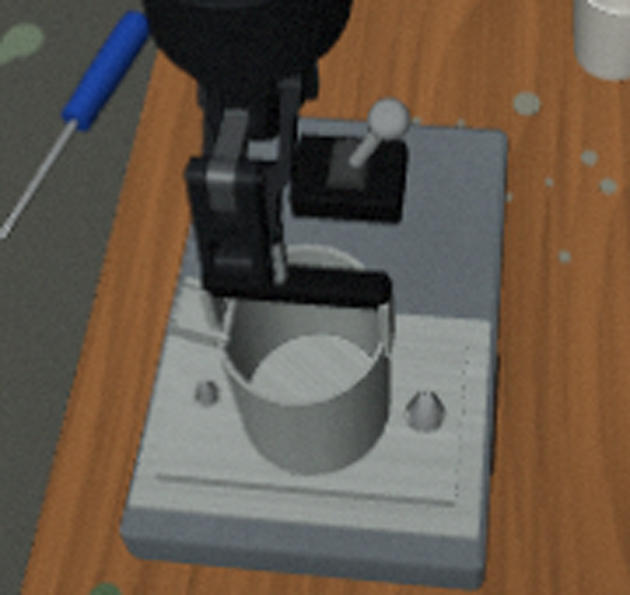

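jog_arm(
  series=[
    {"dp":[-20,40,0],"grip":60,"spin":0},
    {"dp":[-40,80,0],"grip":30,"spin":0},
    {"dp":[-60,120,0],"grip":10,"spin":0},
    {"dp":[-80,150,0],"grip":0,"spin":0},
    {"dp":[-80,150,40],"grip":0,"spin":0},
    {"dp":[-80,150,80],"grip":0,"spin":0},
    {"dp":[-80,150,115],"grip":0,"spin":0},
    {"dp":[-80,150,145],"grip":0,"spin":0},
    {"dp":[-80,150,160],"grip":0,"spin":0},
    {"dp":[-80,150,167],"grip":0,"spin":0},
    {"dp":[-80,150,167],"grip":0,"spin":0},
    {"dp":[-80,150,167],"grip":0,"spin":0},
  ],
)

```text
t: 22.58
ee_pos: [0.4727, 0.1688, 0.136]
orientation: [[1.0, -0.024, 0.002], [-0.024, -1.0, 0.001], [0.002, -0.001, -1.0]]
force: [-0.8, -0.1, -0.2]
width: 0.003
```

Run:
```python
from h import *
np.set_printoptions(precision=4,suppress=True)
st=arm.read_state(); print(st['ee_pos'],st['force'],st['width'],st['orientation'])
s=snap('wrist','wrist13.png')
s=snap('side','side13.png')
```

```text
[0.4727 0.1688 0.136 ] [-0.7803 -0.0797 -0.1552] 0.00290319338272376 [[ 0.9997 -0.0244  0.002 ]
 [-0.0244 -0.9997  0.0005]
 [ 0.002  -0.0006 -1.    ]]
```

View pics/wrist13.png

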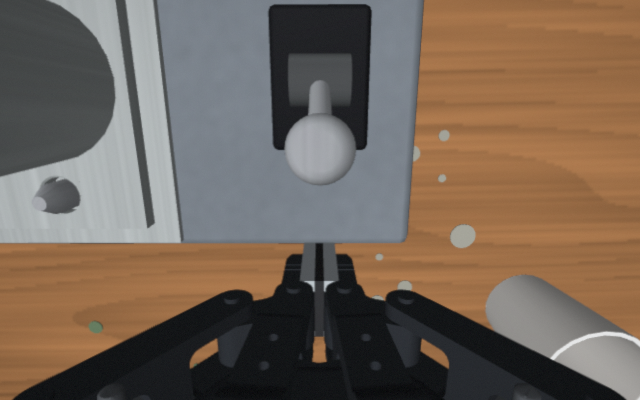

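View pics/side13.png

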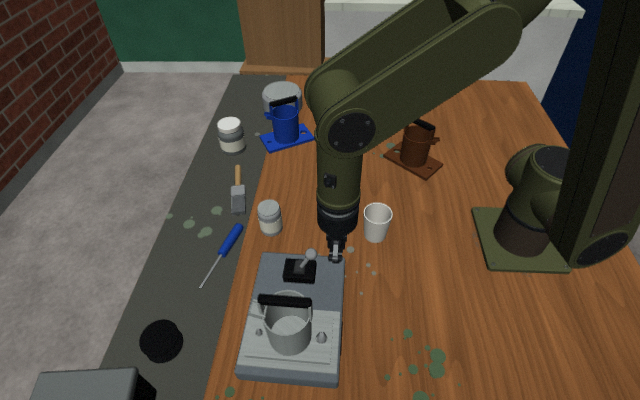

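jog_arm(
  series=[
    {"dp":[10,0,0],"grip":0,"spin":0},
    {"dp":[20,0,0],"grip":0,"spin":0},
    {"dp":[28,0,0],"grip":0,"spin":0},
    {"dp":[36,0,0],"grip":0,"spin":0},
    {"dp":[44,0,0],"grip":0,"spin":0},
    {"dp":[52,0,0],"grip":0,"spin":0},
    {"dp":[60,0,0],"grip":0,"spin":0},
    {"dp":[68,0,0],"grip":0,"spin":0},
    {"dp":[75,0,0],"grip":0,"spin":0},
    {"dp":[80,0,0],"grip":0,"spin":0},
    {"dp":[83,0,0],"grip":0,"spin":0},
    {"dp":[83,0,0],"grip":0,"spin":0},
  ],
)

```text
t: 24.18
ee_pos: [0.5553, 0.1665, 0.1351]
orientation: [[1.0, -0.024, 0.0], [-0.024, -1.0, -0.0], [0.0, 0.0, -1.0]]
force: [0.2, 0.4, -0.9]
width: 0.002
```

jog_arm(
  series=[
    {"dp":[1,0,0],"grip":0,"spin":0},
    {"dp":[2,0,0],"grip":0,"spin":0},
    {"dp":[3,0,0],"grip":0,"spin":0},
    {"dp":[3,0,0],"grip":0,"spin":0},
  ],
)

```text
t: 24.68
ee_pos: [0.5579, 0.1665, 0.1351]
orientation: [[1.0, -0.024, -0.0], [-0.024, -1.0, -0.0], [-0.0, 0.0, -1.0]]
force: [-1.2, 0.0, -1.0]
width: 0.0
```

Run:
```python
from h import *
np.set_printoptions(precision=4,suppress=True)
st=arm.read_state(); print(st['ee_pos'],st['force'],st['width'])
s=snap('wrist','wrist14.png')
P=cloud(s,st,0,260,240,400)
b=P[(P[:,2]>.115)&(P[:,0]>.55)&(P[:,2]<.155)&(abs(P[:,1]-.168)<.03)]; print('ball',len(b),b[:,:3].mean(0),b[:,:3].max(0),b[:,:3].min(0))
```

```text
[0.5579 0.1665 0.1351] [-1.1637  0.0405 -0.9517] 0.0002042122824199561
ball 3826 [0.5835 0.1651 0.1374] [0.5948 0.1791 0.1436] [0.564  0.1521 0.119 ]
```

View pics/wrist14.png

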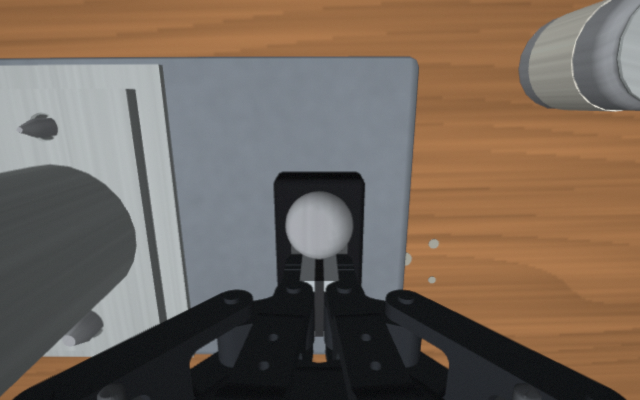

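Near the end stop; I'll creep on until the force rises.

jog_arm(
  series=[
    {"dp":[0.7,0,0],"grip":0,"spin":0},
    {"dp":[1.4,0,0],"grip":0,"spin":0},
    {"dp":[2,0,0],"grip":0,"spin":0},
    {"dp":[2,0,0],"grip":0,"spin":0},
  ],
)

```text
t: 25.22
ee_pos: [0.56, 0.1664, 0.1351]
orientation: [[1.0, -0.024, 0.0], [-0.024, -1.0, 0.0], [0.0, -0.0, -1.0]]
force: [-0.9, 0.2, -2.1]
width: -0.008
```

jog_arm(
  series=[
    {"dp":[0.5,0,0],"grip":0,"spin":0},
    {"dp":[1,0,0],"grip":0,"spin":0},
    {"dp":[1,0,0],"grip":0,"spin":0},
  ],
)

```text
t: 25.6
ee_pos: [0.5602, 0.1664, 0.135]
orientation: [[1.0, -0.024, -0.001], [-0.024, -1.0, -0.0], [-0.001, 0.0, -1.0]]
force: [-3.7, 0.4, 0.6]
width: 0.001
```

jog_arm(
  series=[
    {"dp":[0.5,0,0],"grip":0,"spin":0},
    {"dp":[1,0,0],"grip":0,"spin":0},
    {"dp":[1,0,0],"grip":0,"spin":0},
  ],
)

```text
t: 25.98
ee_pos: [0.5603, 0.1664, 0.135]
orientation: [[1.0, -0.024, -0.003], [-0.024, -1.0, -0.0], [-0.003, 0.0, -1.0]]
force: [-6.5, 0.4, 3.7]
width: -0.001
```

jog_arm(
  series=[
    {"dp":[-5,0,0],"grip":0,"spin":0},
    {"dp":[-20,0,0],"grip":0,"spin":0},
    {"dp":[-45,0,0],"grip":0,"spin":0},
    {"dp":[-75,0,0],"grip":0,"spin":0},
    {"dp":[-85,0,-20],"grip":0,"spin":0},
    {"dp":[-85,0,-60],"grip":0,"spin":0},
    {"dp":[-85,0,-110],"grip":0,"spin":0},
    {"dp":[-85,0,-160],"grip":0,"spin":0},
    {"dp":[-85,0,-180],"grip":0,"spin":0},
    {"dp":[-85,0,-180],"grip":0,"spin":0},
    {"dp":[-85,0,-180],"grip":0,"spin":0},
  ],
)

```text
t: 27.35
ee_pos: [0.476, 0.1683, 0.314]
orientation: [[1.0, -0.024, -0.001], [-0.024, -1.0, -0.0], [-0.001, 0.0, -1.0]]
force: [0.4, -0.1, 0.3]
width: 0.001
```

Run:
```python
from h import *
np.set_printoptions(precision=4,suppress=True)
st=arm.read_state(); print(st['ee_pos'],st['force'],st['width'])
s=snap('wrist','wrist15.png')
P=cloud(s,st,0,300,100,500)
b=P[(P[:,2]>.115)&(P[:,0]>.5)&(P[:,2]<.155)&(abs(P[:,1]-.168)<.03)]; print('ball',len(b),b[:,:3].mean(0),b[:,:3].max(0),b[:,:3].min(0))
q=P[(P[:,2]>.05)&(P[:,2]<.08)&(abs(P[:,0]-.556)<.085)&(abs(P[:,1]-.317)<.05)]
print('plate',np.percentile(q[:,2],[5,25,50,75,95]))
s=snap('side','side15.png')
for q in ['tin','cup','brush_grip','driver_grip']:
    for m in arm.mark_of(q,'side')[:1]: print(q,m['pixel'],atdepth(s,m['pixel']))
cv2.imwrite('pics/c15.png',cv2.resize(s['color'][220:390,200:380],None,fx=3.5,fy=3.5,interpolation=cv2.INTER_CUBIC))
```

```text
[0.476  0.1683 0.314 ] [ 0.3591 -0.1034  0.2703] 0.0011183791684712563
ball 828 [0.5827 0.1654 0.1369] [0.5958 0.1779 0.1431] [0.5712 0.1533 0.1154]
plate [0.0593 0.0641 0.0649 0.0681 0.0742]
tin [230.1, 273.4] [0.6348 0.026  0.0258]
cup [301.8, 285.9] [0.5504 0.3217 0.2067]
brush_grip [177.4, 239.3] [ 0.7705 -0.1777  0.0154]
driver_grip [240.9, 226.6] [0.7491 0.0661 0.0236]
```

View pics/wrist15.png

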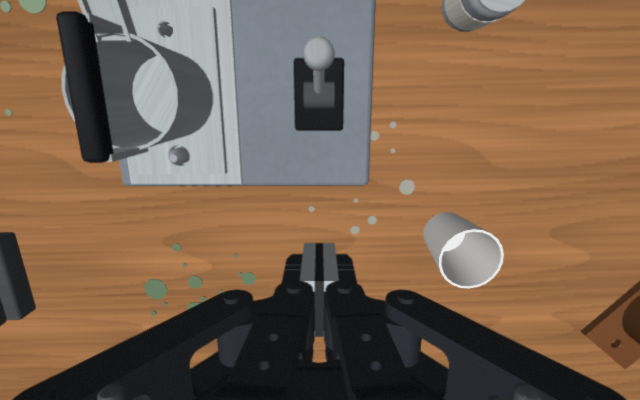

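View pics/c15.png

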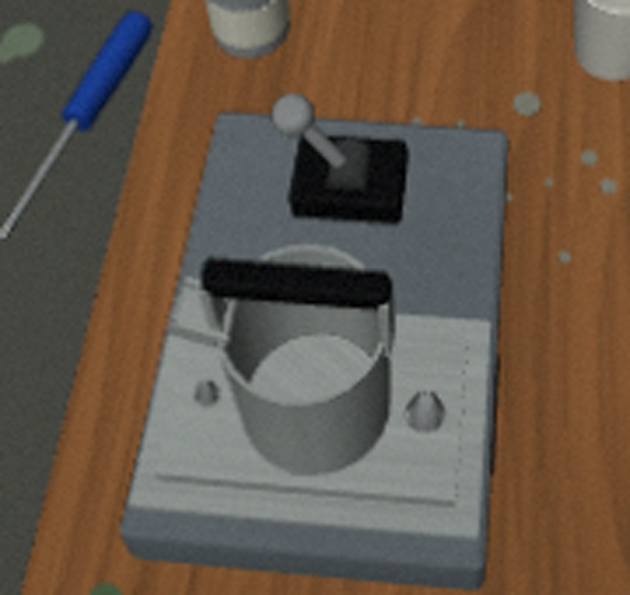

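```bash
python3 -c "
from rig import arm
print(arm.finish_job())"
```

```text
the job is handed in; nothing more can be done
None
```

The aluminium pot sits on the mixer the right way round, and the lever is fully on. I handed the job in at about 27.5 s of the 62 s allowed; it reports no verdict.

I gripped the pot by its handle bar and lifted it straight up. I lowered it over the pegs in small steps until the wrist force showed it resting on the deck. Then I let go, backed off, and pushed the lever from its off side with the closed fingers.

Last checks:
- **Pot:** both pegs show through their holes, the thick one in the large hole and the thin one below the spout. The plate top measured 65 mm, as expected, and the handle top 208 mm against 209 mm expected.
- **Lever:** at the end the fingers stopped advancing while the force rose to about 6.5 N, so it was against its stop. With the arm clear, the ball stayed at x ≈ 0.583 m against 0.584 m expected for fully on.
- **Bystanders:** the arm touched none of them, and the images show the tin, cup, brush and screwdriver where they were.
- **Disagreements:** in the last check the network placed the "cup" on the pot, which is a misdetection; the images show the cup in its old place. The brush and screwdriver points shifted by 7 to 18 mm against the first look, which I put down to network scatter.

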